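# Spread branch rounds on the drying tray and hold the blower dial at its third click

## Robot

A 6-joint arm with a two-finger parallel gripper is mounted at the origin on the work surface. World frame = base frame: x ahead of the robot, y to its left, z up, the work surface at z = 0. Lengths are in m, angles in rad, forces in N, time in s.
With the tool pointing down it reaches from about 0.4 to 0.825 m from the base axis. Payload 7 kg.
Tool frame: the origin (TCP) lies midway between the tips of the shut fingers; the grasp point (between the pads) lies 19 mm behind it; z points along the fingers, y is the line along which they close (so a half turn about z gives the same grasp; the last joint's range is limited). The gripper opens to 88 mm and grips with 3 to 60 N. Pads are 19 mm wide; open, the fingers measure 130 mm over their backs; the gripper's body (78 mm by 193 mm) begins 47 mm behind the grasp point.
Start: joints at [-1.059, 0.359, 0.012, 0, -1.224, -0.288], TCP at [0.15, -0.658, 0.227] pointing down, gripper open.
Joint ranges: [-3.07, 3.07], [-1.43, 2.12], [-1.02, 1.25], [-3.03, 1.67], [-3.05, -0], [-3.03, 3.03]. Speed limits (rad/s): [2.39, 2.39, 3.01, 3.14, 3.14, 3.14].

## Interface

Orientations are given as [roll, pitch, yaw] about the fixed x, y, z axes, in that order (R = Rz(yaw) Ry(pitch) Rx(roll)).
In Python, from station import get_state, grab_frame, calibration, job_done, boxes_of, regions_of, spot_point gives the robot as it stands. The module is installed in compiled form; this text tells all that it offers.
- The arm moves only by the tool arm_command, never from a script. Its argument "commands" is a list of rows, each an object of numbers: "tx", "ty", "tz": the shift along the tool's x, y, z each as a share of 25 cm, from -1 to 1; "twist": the turn about the tool's z as a share of 180 degrees, from -1 to 1. A call has exactly 8 rows; each row is the pose to reach, as a shift and turn from the pose commanded when the call began, along the tool's axes at that moment, turning the shorter way round; what a row does not reach only later rows make up. A row lasts 1/12 s, in which the tool goes at most 41.7 mm and 7.16 degrees, less where a joint would pass 70% of its speed; a pose out of reach is approached as far as the arm can. A call with a number of a shift or a turn outside -1 to 1 is refused whole. A call with a gripper value outside its range is refused whole. "claw" is the opening, from 0 (shut) to 1 (fully open), set as the call begins (left out, the last holds). The fingers move at their own pace and stop on an object; "grip_force" is the grip in N (left out, the last holds). Time passes only in rows, so rows that repeat a pose let the fingers close, or fill a call up. It gives the time, the measured TCP pose, the force, the opening and the grip force at its end, in the units of the state.
- get_state(): the state, without advancing time (a new reading comes with each control period).
- grab_frame(name): name is "side" or "top"; returns the picture (400x640x3 uint8, red, green, blue); there is no depth.
- calibration(name): a dict with "camera_matrix" (3x3 intrinsics, pixels), "extrinsics" (4x4, takes a point from camera to world coordinates). Camera axes: x right, y down, z forward; pixel columns grow to the right and rows downward; lengths in m; the calibration is good to about 2 mm. A picture is of the moment at which its call begins. calibration takes no time and is no camera call.
- job_done(): hands the job in; it is judged then, once.
Trained networks look in the newest picture that a camera, given by its name, has taken for a name from the list of things; names that differ only in an ending like _2 or _b are one class to them, and where a whole thing is asked for, a point or a joint stands for the part that bears it (a point fixed in the world has none). Each returns a list of dicts, best first, with "score" (0 to 1); they miss things now and then, are a little off and sometimes report something else, mostly with a low value. They report only what shows in the picture. A call takes as long as a camera call. They do not tell look-alikes from the thing itself.
- boxes_of(query, camera): "rect" ([left, top, right, bottom] in pixels, round what is visible of it).
- regions_of(query, camera): "region" (400x640 bool, what is visible of it) and "rect" ([left, top, right, bottom] in pixels, round what is visible of it).
- spot_point(query, camera): "uv" ([column, row] in pixels: a listed point, or the origin of a listed thing).
The state is a dict: "t": time; "q": joint angles; "qd": joint speeds; "joint_efforts": joint torques, N m; "eef_pos": TCP position; "ee_rot": TCP orientation; "force": force on the tool from outside, world axes, zero at the start; "moment": the same for the moment, N m; "width": finger opening in m; "gripper_force": force on a finger pad.
Only numpy, scipy, OpenCV 4.12 (cv2) and the standard library are available. Lean on these libraries where they do the work, as an engineer would, in place of code of your own. Each camera call takes 0.05 s, during which the arm holds its last target. There are 200 camera calls.

## Task

Spread the heap of five wooden branch rounds over the blue drying tray in one even layer: every round lying flat on the tray floor with at least 20 mm clear between it and the next. Then turn the blower's spring-return dial clockwise past its first two clicks (green, yellow) to the third (red dot) and finish while still holding it there with the gripper, since it springs back when let go. Leave the pot, jar, scoop and clip where they are.

Things in the scene. Friction and masses are not known exactly. Their poses are not given: they have to be found in the camera images.
- tray: Blue plastic drying tray, fixed to the work surface, 230 (its x) x 290 (its y) x 22 mm high, walls and floor 5 mm thick: inside 220 x 280 mm, inner floor 5 mm above the work surface. Origin: centre of its underside; z up. It may stand left or right of the blower.
- round_a: Branch round: dark-barked wooden disc with pale sawn top, 42 mm diameter, 30 mm thick, about 30 g, loose. Origin: centre of its underside, z along its axis (up). Starts on the tray floor in the middle of the heap. The heap is three rounds standing on the floor nearly in a row (a in the middle, b and c at its ends, almost touching) with d and e side by side on top of them.
- round_b: Branch round: dark-barked wooden disc with pale sawn top, 42 mm diameter, 30 mm thick, about 30 g, loose. Origin: centre of its underside, z along its axis (up). Starts on the tray floor, at one end of the row.
- round_c: Branch round: dark-barked wooden disc with pale sawn top, 42 mm diameter, 30 mm thick, about 30 g, loose. Origin: centre of its underside, z along its axis (up). Starts on the tray floor, at one end of the row.
- round_d: Branch round: dark-barked wooden disc with pale sawn top, 42 mm diameter, 30 mm thick, about 30 g, loose. Origin: centre of its underside, z along its axis (up). Starts on top of the row, 30 mm above the tray floor.
- round_e: Branch round: dark-barked wooden disc with pale sawn top, 42 mm diameter, 30 mm thick, about 30 g, loose. Origin: centre of its underside, z along its axis (up). Starts on top of the row, 30 mm above the tray floor.
- round_a_center (a point): Centre of round a, half way up its thickness (15 mm above its underside).
- round_b_center (a point): Centre of round b, half way up its thickness (15 mm above its underside).
- round_c_center (a point): Centre of round c, half way up its thickness (15 mm above its underside).
- round_d_center (a point): Centre of round d, half way up its thickness (15 mm above its underside).
- round_e_center (a point): Centre of round e, half way up its thickness (15 mm above its underside).
- blower: White blower box, fixed, 180 (its x) x 130 (its y) x 75 mm high. Origin: centre of its underside, z up. The dial sits in the middle of its top. Four coloured dots on its top, 55 mm from the dial's axis, mark the dial's stops: black (rest, in the direction of the blower's -x), then clockwise seen from above green (first), yellow (second), red (third), 0.4 rad from one to the next.
- dial (a joint): Dial angle in rad: 0 at rest, growing clockwise seen from above. Clicks at 0.4, 0.8 and 1.2 (third, red dot); hard stop at 1.55. A spring always drives it back to 0 when it is let go: about 0.06 N m at rest and 0.24 N m at the third click, with the clicks adding or taking up to about 0.05 N m on the way.
- dial_grip (a point): Point on the dial's vertical axis, 28 mm above the blower's top, at mid-height of the grip bar. The dial is a grey disc 84 mm in diameter and 12 mm thick, on it a black upright grip bar 72 mm long, 14 mm thick, 29 mm tall, its top 41 mm above the blower's top. The frame turns with the dial: the bar runs along its x, and is pinched along its y.
- dial_pointer (a point): Top of the bar's end with the white line, 36 mm from the axis: the end that points at the dots.
- pot: Red glazed plant pot, 110 mm across the rim, 100 mm high, loose, a bystander. Origin: centre of its underside.
- jar: Glass jar with steel cap, 68 mm diameter, 100 mm high, loose, a bystander. Origin: centre of its underside.
- scoop: Green plastic scoop, 185 mm long, 64 mm wide, 30 mm high, lying loose beyond the work, a bystander. Origin: on its underside near the blade, handle along its -x.
- clip: Orange spring clip, 75 mm long, 18 mm wide, about 27 mm high, lying loose near the robot, a bystander. Origin: centre of its underside.
Not all that is in view belongs to the job. What is shaped like the round_d but orange or purple is not meant.

How it is judged:
On the way, in this order (a step that is already met when the one before it is completed fails the run):
1. all five rounds lie flat on the tray floor, at rest, let go, at least 18 mm clear of one another, with the dial still at rest (horizontal distance between round_a_center and round_b_center above 0.06 m and horizontal distance between each of round_a_center, round_b_center and round_c_center above 0.06 m and horizontal distance between each of round_a_center, round_b_center, round_c_center and round_d_center above 0.06 m and horizontal distance between each of round_a_center, round_b_center, round_c_center, round_d_center and round_e_center above 0.06 m and x of round_a_center in the frame of tray between -0.096 and 0.096 m and y of round_a_center in the frame of tray between -0.126 and 0.126 m and z of each of round_a_center, round_b_center, round_c_center, round_d_center, round_e_center in the frame of tray below 0.025 m and (angle between round_a_center's own z axis and vertical below 0.15 rad or angle between round_a_center's own z axis and vertical above 2.99 rad) and linear speed of each of round_a, round_b, round_c, round_d, round_e below 0.02 m/s and x of round_b_center in the frame of tray between -0.096 and 0.096 m and y of round_b_center in the frame of tray between -0.126 and 0.126 m and (angle between round_b_center's own z axis and vertical below 0.15 rad or angle between round_b_center's own z axis and vertical above 2.99 rad) and x of round_c_center in the frame of tray between -0.096 and 0.096 m and y of round_c_center in the frame of tray between -0.126 and 0.126 m and (angle between round_c_center's own z axis and vertical below 0.15 rad or angle between round_c_center's own z axis and vertical above 2.99 rad) and x of round_d_center in the frame of tray between -0.096 and 0.096 m and y of round_d_center in the frame of tray between -0.126 and 0.126 m and (angle between round_d_center's own z axis and vertical below 0.15 rad or angle between round_d_center's own z axis and vertical above 2.99 rad) and x of round_e_center in the frame of tray between -0.096 and 0.096 m and y of round_e_center in the frame of tray between -0.126 and 0.126 m and (angle between round_e_center's own z axis and vertical below 0.15 rad or angle between round_e_center's own z axis and vertical above 2.99 rad) and contact force between the fingers and round_a below 0.1 N and contact force between the fingers and round_b below 0.1 N and contact force between the fingers and round_c below 0.1 N and contact force between the fingers and round_d below 0.1 N and contact force between the fingers and round_e below 0.1 N and value of joint dial below 0.2 rad), for 0.3 s.
2. the dial is held at its third click by the gripper (value of joint dial between 1.05 and 1.35 rad and contact force between the fingers and dial above 1 N), for 0.3 s.
At the end, for the whole second after the job is handed in: All five rounds lie flat on the tray floor with at least 18 mm clear between any two (centres over 60 mm apart), and the gripper still holds the dial at the third click: dial angle 1.2 +- 0.15 rad, steady, gripper pressing on it with over 1 N, and no loose thing wedged against it (all of step 2 and horizontal distance between round_a_center and round_b_center above 0.06 m and horizontal distance between each of round_a_center, round_b_center and round_c_center above 0.06 m and horizontal distance between each of round_a_center, round_b_center, round_c_center and round_d_center above 0.06 m and horizontal distance between each of round_a_center, round_b_center, round_c_center, round_d_center and round_e_center above 0.06 m and x of round_a_center in the frame of tray between -0.096 and 0.096 m and y of round_a_center in the frame of tray between -0.126 and 0.126 m and z of each of round_a_center, round_b_center, round_c_center, round_d_center, round_e_center in the frame of tray below 0.025 m and (angle between round_a_center's own z axis and vertical below 0.15 rad or angle between round_a_center's own z axis and vertical above 2.99 rad) and linear speed of each of round_a, round_b, round_c, round_d, round_e below 0.02 m/s and x of round_b_center in the frame of tray between -0.096 and 0.096 m and y of round_b_center in the frame of tray between -0.126 and 0.126 m and (angle between round_b_center's own z axis and vertical below 0.15 rad or angle between round_b_center's own z axis and vertical above 2.99 rad) and x of round_c_center in the frame of tray between -0.096 and 0.096 m and y of round_c_center in the frame of tray between -0.126 and 0.126 m and (angle between round_c_center's own z axis and vertical below 0.15 rad or angle between round_c_center's own z axis and vertical above 2.99 rad) and x of round_d_center in the frame of tray between -0.096 and 0.096 m and y of round_d_center in the frame of tray between -0.126 and 0.126 m and (angle between round_d_center's own z axis and vertical below 0.15 rad or angle between round_d_center's own z axis and vertical above 2.99 rad) and x of round_e_center in the frame of tray between -0.096 and 0.096 m and y of round_e_center in the frame of tray between -0.126 and 0.126 m and (angle between round_e_center's own z axis and vertical below 0.15 rad or angle between round_e_center's own z axis and vertical above 2.99 rad) and contact force between dial and pot below 0.1 N and contact force between dial and jar below 0.1 N and contact force between dial and scoop below 0.1 N and contact force between dial and clip below 0.1 N and contact force between dial and round_a below 0.1 N and contact force between dial and round_b below 0.1 N and contact force between dial and round_c below 0.1 N and contact force between dial and round_d below 0.1 N and contact force between dial and round_e below 0.1 N and velocity of joint dial between -0.1 and 0.1 rad/s); the arm keeps its last pose, push and grip.
It fails at once if the pot is moved more than 25 mm (distance of pot from where it was at the start of the episode above 0.025 m).
It fails at once if the jar is moved more than 25 mm (distance of jar from where it was at the start of the episode above 0.025 m).
It fails at once if the scoop is moved more than 25 mm (distance of scoop from where it was at the start of the episode above 0.025 m).
It fails at once if the clip is moved more than 25 mm (distance of clip from where it was at the start of the episode above 0.025 m).
It also fails if it takes over 72 s, if anything falls off the work surface, if the arm or the gripper's body presses on something with over 40 N, if the wrist force passes 120 N, or if a joint passes its speed limit or range.

## Working session

There is one attempt and no reset: what is moved stays moved. The work goes in short steps, Python scripts to look and compute and a tool call to move; the robot and the scene stay as the last step left them, time stands still between calls to the robot, and variables do not carry over. Pictures are saved under pics/ and viewed, at most 10 in all, crops included, and the job is handed in when it is done.

Besides the shell and the picture viewer there is one more tool, called after "Request:" in YAML: its name, and indented under it one key for each argument. arm_command: Moves the arm, as the interface text tells. Shift numbers are shares of 25 cm and turn numbers shares of 180 degrees, none past 1 either way. Its arguments: {"type":"object","properties":{"commands":{"type":"array"},"claw":{"type":"number"},"grip_force":{"type":"number"}},"required":["commands"]}

```bash
mkdir -p pics; cat > h.py <<'E'
import numpy as np,cv2
from station import *
def save(n,f): cv2.imwrite(f'pics/{f}.png',cv2.cvtColor(grab_frame(n),cv2.COLOR_RGB2BGR))
def world(n,uv,z):
    c=calibration(n);K=np.array(c['camera_matrix']);T=np.array(c['extrinsics'])
    d=T[:3,:3]@np.linalg.solve(K,[uv[0],uv[1],1.]);o=T[:3,3]
    return o+d*(z-o[2])/d[2]
def proj(n,p):
    c=calibration(n);K=np.array(c['camera_matrix']);T=np.array(c['extrinsics'])
    q=K@(T[:3,:3].T@(np.array(p)-T[:3,3]));return q[:2]/q[2]
E
python3 - <<'E'
from h import *
s=get_state();print(s['eef_pos'],s['ee_rot'],s['t'])
save('top','t0');save('side','s0')
for n in('top','side'):
    print(n,np.round(np.array(calibration(n)['extrinsics'])[:3,3],3))
    for q,z in (('tray',.0),('blower',0),('dial_grip',.103),('dial_pointer',.116),('round_a_center',.02),('round_d_center',.05)):
        for r in spot_point(q,n)[:6]:print(q,np.round(r['uv'],1),round(r['score'],2),np.round(world(n,r['uv'],z)[:2],3))
E
```

```text
[ 0.14965833 -0.65769109  0.22563516] [ 3.13994402e+00 -1.45818860e-04 -2.91793433e+00] 0.0
top [0.373 0.014 1.361]
tray [265.  190.4] 0.56 [0.591 0.153]
tray [249.7 193.4] 0.31 [0.581 0.204]
blower [350.2 201. ] 0.92 [ 0.554 -0.131]
blower [255.2 190.6] 0.71 [0.59  0.186]
dial_pointer [356.3 208. ] 0.81 [ 0.517 -0.137]
round_a_center [261.9 198.3] 0.6 [0.561 0.161]
round_a_center [262.  196.4] 0.38 [0.568 0.161]
round_d_center [256.2 194.4] 0.71 [0.57  0.176]
round_d_center [292.4 249.4] 0.6 [0.394 0.059]
round_d_center [261.5 139.4] 0.5 [0.752 0.162]
side [-0.123  0.726  1.089]
tray [277.9 254.8] 0.67 [0.59  0.155]
blower [278.2 255.6] 0.48 [0.588 0.157]
dial_grip [358.5 182.5] 0.87 [ 0.562 -0.135]
dial_grip [276.2 257.6] 0.25 [0.519 0.218]
dial_pointer [367.4 187.8] 0.96 [ 0.521 -0.125]
round_a_center [279.3 254.6] 0.51 [0.575 0.163]
round_d_center [233.5 219.3] 0.67 [0.741 0.185]
round_d_center [216.2 301.5] 0.63 [0.553 0.385]
round_d_center [272.3 255.8] 0.58 [0.565 0.194]
```

```bash
python3 - <<'E'
import cv2,numpy as np
a=cv2.imread('pics/t0.png')[100:280,200:400];b=cv2.imread('pics/s0.png')[120:320,180:420]
cv2.imwrite('pics/t0c.png',cv2.resize(a,None,fx=3.3,fy=3.3,interpolation=2))
cv2.imwrite('pics/s0c.png',cv2.resize(b,None,fx=3,fy=3,interpolation=2))
E
```

```text
(no output)
```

View pics/t0c.png

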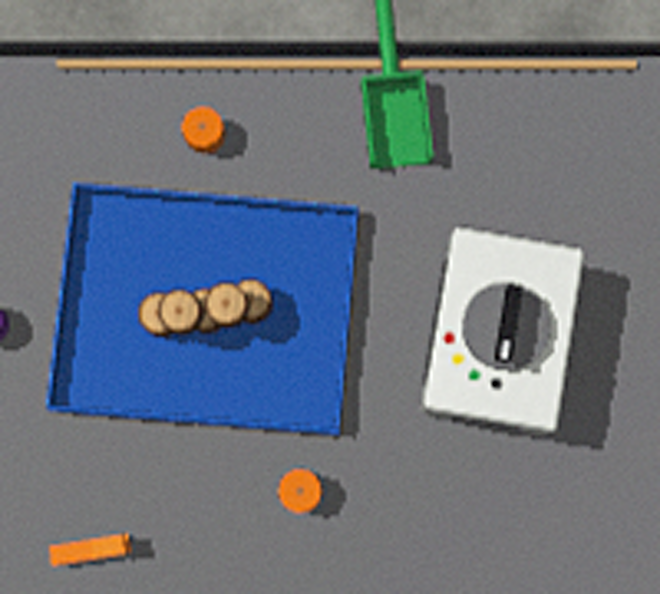

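View pics/s0c.png

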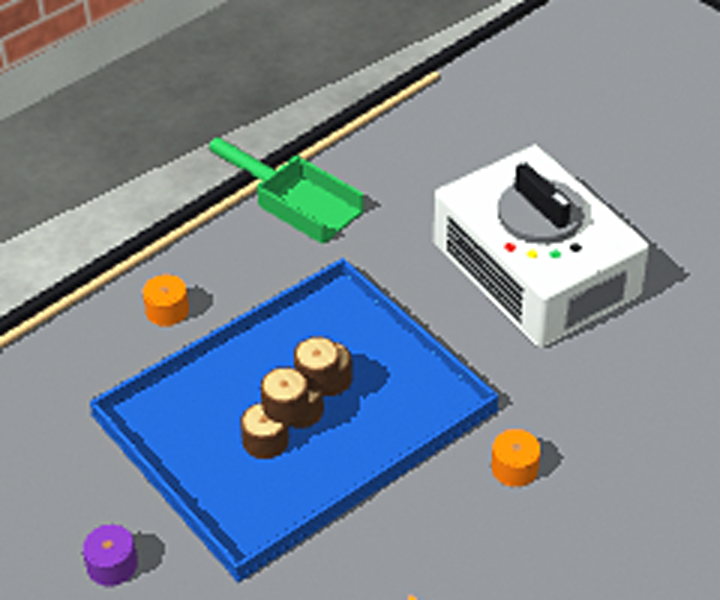

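```bash
python3 - <<'E'
from h import *
def T(n,x,y,z):
    uv=(200+x/3.3,100+y/3.3) if n=='top' else (180+x/3,120+y/3)
    return np.round(world(n,uv,z),3)
for n,L in {'top':dict(L=(155,313,.035),d=(180,311,.065),e=(226,303,.065),R=(256,299,.035),c1=(75,186,.022),c2=(358,209,.022),c3=(341,433,.022),c4=(50,409,.022),dial=(509,327,.087),barA=(514,287,.116),barB=(505,358,.116),black=(496,384,.075),red=(449,338,.075),clip=(90,550,.02),or1=(300,490,.03)),
 'side':dict(d=(285,384,.065),e=(317,353,.065),L=(264,420,.035),c1=(96,405,.022),c2=(344,264,.022),c3=(495,398,.022),c4=(240,573,.022),black=(576,248,.075),red=(510,247,.075),barA=(520,168,.116),barB=(565,200,.116))}.items():
    for k,v in L.items():print(n,k,T(n,*v))
im=cv2.imread('pics/t0.png').astype(int);b,g,r=im[...,0],im[...,1],im[...,2]
m=((r>140)&(b<r-30)&(g>110)&(g<r-15));m[:,:235]=0;m[:,300:]=0;m[:175]=0;m[210:]=0
for y in range(184,204):print(y,''.join('#' if k else '.' for k in m[y,238:290]))
E
```

```text
top L [0.571 0.208 0.035]
top d [0.568 0.179 0.065]
top e [0.576 0.135 0.065]
top R [0.584 0.109 0.035]
top c1 [0.702 0.292 0.022]
top c2 [0.678 0.007 0.022]
top c3 [0.453 0.025 0.022]
top c4 [0.478 0.31  0.022]
top dial [ 0.548 -0.135  0.087]
top barA [ 0.582 -0.137  0.116]
top barB [ 0.516 -0.127  0.116]
top black [ 0.495 -0.123  0.075]
top red [ 0.54  -0.079  0.075]
top clip [0.342 0.268 0.02 ]
top or1 [0.398 0.065 0.03 ]
side d [0.57  0.18  0.065]
side e [0.578 0.135 0.065]
side L [0.573 0.204 0.035]
side c1 [0.7   0.294 0.022]
side c2 [0.675 0.013 0.022]
side c3 [0.454 0.032 0.022]
side c4 [0.474 0.317 0.022]
side black [ 0.498 -0.124  0.075]
side red [ 0.542 -0.08   0.075]
side barA [ 0.582 -0.134  0.116]
side barB [ 0.522 -0.131  0.116]
184 ....................................................
185 ....................................####............
186 .............................####.#######...........
187 ...........................#######.#######..........
188 ...............##....####.#########.#######.........
189 .........##..#######.###############...####.........
190 ......#####.#########.##.###########......##........
191 .....#####.##########....#####.#####................
192 .....#####.###########...###########................
193 .....#####.###########...###########................
194 .....####..#####.#####...##########.................
195 .....#####.###########....#########.................
196 .....#####.##########......#######..................
197 .....######.#########........###....................
198 ......#####.########................................
199 .......#####..####..................................
200 ..........#.........................................
201 ....................................................
202 ....................................................
203 ....................................................
```

Request:
arm_command:
  commands:
    - {"tx": -0.92, "ty": 0.82, "twist": -0.3}
    - {"tx": -0.92, "ty": 0.82, "twist": -0.3}
    - {"tx": -0.92, "ty": 0.82, "twist": -0.3}
    - {"tx": -0.92, "ty": 0.82, "twist": -0.3}
    - {"tx": -0.92, "ty": 0.82, "twist": -0.3}
    - {"tx": -0.92, "ty": 0.82, "twist": -0.3}
    - {"tx": -0.92, "ty": 0.82, "twist": -0.3}
    - {"tx": -0.92, "ty": 0.82, "twist": -0.3}
  claw: 0.8

```text
invalid input
```

```bash
cat >> h.py <<'E'
def go(x,y,z,yaw=-90):
    s=get_state();p=np.array(s['eef_pos']);w=s['ee_rot'][2];d=np.array([x,y,z])-p
    X=[np.cos(w),np.sin(w),0];Y=[np.sin(w),-np.cos(w),0]
    t=-((np.degrees(np.radians(yaw)-w)+180)%360-180)/180
    print('tx %.3f ty %.3f tz %.3f twist %.3f | rows %.1f / %.1f'%(d@X/.25,d@Y/.25,-d[2]/.25,t,np.linalg.norm(d)/.0417,abs(t)*180/7.16))
    print(np.round(p,4),np.round(s['ee_rot'],3),round(s['t'],2),'w',round(s['width'],4),np.round(s['force'],1))
E
python3 - <<'E'
from h import *
go(.569,.179,.15)
for q in('pot','jar','scoop'):
  for r in spot_point(q,'top')[:2]:print(q,np.round(r['score'],2),np.round(world('top',r['uv'],0),3))
E
```

```text
tx -2.378 ty 2.893 tz 0.306 twist -0.429 | rows 22.5 / 10.8
[ 0.1498 -0.6581  0.2266] [ 3.142  0.    -2.918] 0.7 w 0.0875 [0.  0.  0.1]
pot 0.58 [ 0.488 -0.43   0.   ]
jar 0.78 [0.486 0.505 0.   ]
scoop 0.79 [ 0.793 -0.027  0.   ]
```

Request:
arm_command:
  commands:
    - {"tx": -0.92, "ty": 0.82, "tz": 0, "twist": -0.3}
    - {"tx": -0.92, "ty": 0.82, "tz": 0, "twist": -0.3}
    - {"tx": -0.92, "ty": 0.82, "tz": 0, "twist": -0.3}
    - {"tx": -0.92, "ty": 0.82, "tz": 0, "twist": -0.3}
    - {"tx": -0.92, "ty": 0.82, "tz": 0, "twist": -0.3}
    - {"tx": -0.92, "ty": 0.82, "tz": 0, "twist": -0.3}
    - {"tx": -0.92, "ty": 0.82, "tz": 0, "twist": -0.3}
    - {"tx": -0.92, "ty": 0.82, "tz": 0, "twist": -0.3}
  claw: 0.8
  grip_force: 10

```text
t: 1.52
eef_pos: [0.3304, -0.4041, 0.2271]
ee_rot: [-3.14, 0.0, -1.966]
force: [0.0, -1.2, -0.5]
width: 0.0704
gripper_force: 0.0
```

```bash
python3 -c "
from h import *
go(.569,.179,.15)"
```

```text
tx -2.520 ty 0.018 tz 0.308 twist -0.126 | rows 15.2 / 3.2
[ 0.3304 -0.4041  0.2271] [-3.14   0.    -1.966] 1.52 w 0.0704 [ 0.  -1.2 -0.5]
```

Request:
arm_command:
  commands:
    - {"tx": -1, "ty": 0, "tz": 0, "twist": -0.126}
    - {"tx": -1, "ty": 0, "tz": 0, "twist": -0.126}
    - {"tx": -1, "ty": 0, "tz": 0, "twist": -0.126}
    - {"tx": -1, "ty": 0, "tz": 0, "twist": -0.126}
    - {"tx": -1, "ty": 0, "tz": 0, "twist": -0.126}
    - {"tx": -1, "ty": 0, "tz": 0, "twist": -0.126}
    - {"tx": -1, "ty": 0, "tz": 0, "twist": -0.126}
    - {"tx": -1, "ty": 0, "tz": 0, "twist": -0.126}

```text
t: 2.18
eef_pos: [0.4279, -0.1753, 0.2269]
ee_rot: [-3.141, 0.0, -1.575]
force: [-1.1, -0.5, -0.0]
width: 0.0704
gripper_force: 0.0
```

Request:
arm_command:
  commands:
    - {"tx": -1, "ty": -0.57, "tz": 0, "twist": 0}
    - {"tx": -1, "ty": -0.57, "tz": 0, "twist": 0}
    - {"tx": -1, "ty": -0.57, "tz": 0, "twist": 0}
    - {"tx": -1, "ty": -0.57, "tz": 0, "twist": 0}
    - {"tx": -1, "ty": -0.57, "tz": 0, "twist": 0}
    - {"tx": -1, "ty": -0.57, "tz": 0, "twist": 0}
    - {"tx": -1, "ty": -0.57, "tz": 0, "twist": 0}
    - {"tx": -1, "ty": -0.57, "tz": 0, "twist": 0}

```text
t: 2.85
eef_pos: [0.5747, 0.0746, 0.2257]
ee_rot: [-3.141, -0.0, -1.578]
force: [0.9, -1.1, -0.1]
width: 0.07
gripper_force: 0.0
```

```bash
python3 -c "
from h import *
go(.569,.179,.10)"
```

```text
tx -0.418 ty 0.026 tz 0.503 twist -0.002 | rows 3.9 / 0.1
[0.5747 0.0746 0.2257] [-3.141 -0.    -1.578] 2.85 w 0.07 [ 0.9 -1.1 -0.1]
```

Request:
arm_command:
  commands:
    - {"tx": -0.42, "ty": 0.026, "tz": 0.4, "twist": 0}
    - {"tx": -0.42, "ty": 0.026, "tz": 0.4, "twist": 0}
    - {"tx": -0.42, "ty": 0.026, "tz": 0.4, "twist": 0}
    - {"tx": -0.42, "ty": 0.026, "tz": 0.45, "twist": 0}
    - {"tx": -0.42, "ty": 0.026, "tz": 0.6, "twist": 0}
    - {"tx": -0.42, "ty": 0.026, "tz": 0.76, "twist": 0}
    - {"tx": -0.42, "ty": 0.026, "tz": 0.76, "twist": 0}
    - {"tx": -0.42, "ty": 0.026, "tz": 0.76, "twist": 0}

```text
t: 3.52
eef_pos: [0.5652, 0.1742, 0.0351]
ee_rot: [3.137, -0.003, -1.581]
force: [-0.0, 0.8, 1.0]
width: 0.0706
gripper_force: 0.0
```

```bash
python3 -c "
from h import *
go(.569,.179,.036);save('side','s1')
im=cv2.imread('pics/s1.png')[170:290,220:360];cv2.imwrite('pics/s1c.png',cv2.resize(im,None,fx=4,fy=4))"
```

```text
tx -0.019 ty -0.015 tz -0.004 twist -0.003 | rows 0.1 / 0.1
[0.5652 0.1742 0.0351] [ 3.137e+00 -3.000e-03 -1.581e+00] 3.52 w 0.0706 [-0.   0.8  1. ]
```

View pics/s1c.png

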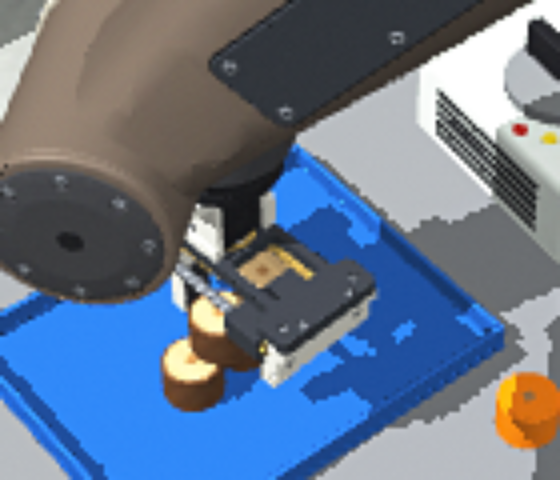

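```bash
python3 -c "
from h import *
print(proj('side',[.565,.174,.035]),proj('side',[.525,.174,.035]),proj('side',[.605,.174,.035]),proj('side',[.569,.179,.065]))"
```

```text
[278.47421654 255.37685724] [288.6489737  263.79242045] [268.59609959 247.20664578] [275.52701616 248.20421582]
```

Request:
arm_command:
  commands:
    - {"tx": -0.01, "ty": 0, "tz": 0, "twist": 0}
    - {"tx": -0.01, "ty": 0, "tz": 0, "twist": 0}
    - {"tx": -0.01, "ty": 0, "tz": 0, "twist": 0}
    - {"tx": -0.01, "ty": 0, "tz": 0, "twist": 0}
    - {"tx": -0.01, "ty": 0, "tz": 0, "twist": 0}
    - {"tx": -0.01, "ty": 0, "tz": 0, "twist": 0}
    - {"tx": -0.01, "ty": 0, "tz": 0, "twist": 0}
    - {"tx": -0.01, "ty": 0, "tz": 0, "twist": 0}
  claw: 0.3

```text
t: 4.23
eef_pos: [0.5666, 0.1792, 0.0377]
ee_rot: [-3.14, 0.001, -1.579]
force: [-2.2, -0.9, 7.5]
width: 0.0417
gripper_force: 10.0
```

```bash
python3 -c "
from h import *
go(.534,.262,.08)"
```

```text
tx -0.330 ty 0.133 tz -0.169 twist -0.003 | rows 2.4 / 0.1
[0.5666 0.1792 0.0377] [-3.140e+00  1.000e-03 -1.579e+00] 4.23 w 0.0417 [-2.2 -0.9  7.5]
```

Request:
arm_command:
  commands:
    - {"tx": 0, "ty": 0, "tz": -0.12, "twist": 0}
    - {"tx": 0, "ty": 0, "tz": -0.16, "twist": 0}
    - {"tx": -0.12, "ty": 0.05, "tz": -0.16, "twist": 0}
    - {"tx": -0.24, "ty": 0.1, "tz": -0.16, "twist": 0}
    - {"tx": -0.33, "ty": 0.133, "tz": -0.16, "twist": 0}
    - {"tx": -0.33, "ty": 0.133, "tz": -0.08, "twist": 0}
    - {"tx": -0.33, "ty": 0.133, "tz": 0, "twist": 0}
    - {"tx": -0.33, "ty": 0.133, "tz": 0, "twist": 0}

```text
t: 4.9
eef_pos: [0.5313, 0.2609, 0.0335]
ee_rot: [3.138, -0.003, -1.579]
force: [-1.2, -0.5, -0.8]
width: 0.0416
gripper_force: 10.0
```

Request:
arm_command:
  commands:
    - {"tx": 0, "ty": 0, "tz": 0.04, "twist": 0}
    - {"tx": 0, "ty": 0, "tz": 0.07, "twist": 0}
    - {"tx": 0, "ty": 0, "tz": 0.09, "twist": 0}
    - {"tx": 0, "ty": 0, "tz": 0.1, "twist": 0}
    - {"tx": 0, "ty": 0, "tz": 0.11, "twist": 0}
    - {"tx": 0, "ty": 0, "tz": 0.115, "twist": 0}
    - {"tx": 0, "ty": 0, "tz": 0.115, "twist": 0}
    - {"tx": 0, "ty": 0, "tz": 0.115, "twist": 0}

```text
t: 5.57
eef_pos: [0.5337, 0.2618, 0.0081]
ee_rot: [-3.141, 0.0, -1.58]
force: [0.6, -0.6, -0.2]
width: 0.0414
gripper_force: 10.0
```

Request:
arm_command:
  commands:
    - {"tx": 0, "ty": 0, "tz": 0, "twist": 0}
    - {"tx": 0, "ty": 0, "tz": 0, "twist": 0}
    - {"tx": 0, "ty": 0, "tz": 0, "twist": 0}
    - {"tx": 0, "ty": 0, "tz": 0, "twist": 0}
    - {"tx": 0, "ty": 0, "tz": -0.1, "twist": 0}
    - {"tx": 0, "ty": 0, "tz": -0.25, "twist": 0}
    - {"tx": 0, "ty": 0, "tz": -0.36, "twist": 0}
    - {"tx": 0, "ty": 0, "tz": -0.36, "twist": 0}
  claw: 0.58

```text
t: 6.23
eef_pos: [0.5365, 0.2639, 0.1041]
ee_rot: [-3.134, 0.005, -1.578]
force: [0.7, 1.2, 0.1]
width: 0.0507
gripper_force: 0.0
```

```bash
python3 -c "
from h import *
go(.577,.135,.10)"
```

```text
tx 0.514 ty -0.166 tz 0.017 twist -0.002 | rows 3.2 / 0.1
[0.5365 0.2639 0.1041] [-3.134  0.005 -1.578] 6.23 w 0.0507 [0.7 1.2 0.1]
```

Request:
arm_command:
  commands:
    - {"tx": 0.16, "ty": -0.05, "tz": 0, "twist": 0}
    - {"tx": 0.32, "ty": -0.11, "tz": 0, "twist": 0}
    - {"tx": 0.45, "ty": -0.16, "tz": 0, "twist": 0}
    - {"tx": 0.51, "ty": -0.17, "tz": 0, "twist": 0}
    - {"tx": 0.51, "ty": -0.17, "tz": 0.0, "twist": 0}
    - {"tx": 0.51, "ty": -0.17, "tz": 0.12, "twist": 0}
    - {"tx": 0.51, "ty": -0.17, "tz": 0.22, "twist": 0}
    - {"tx": 0.51, "ty": -0.17, "tz": 0.25, "twist": 0}
  claw: 0.8

```text
t: 6.9
eef_pos: [0.5728, 0.1332, 0.0321]
ee_rot: [3.138, -0.002, -1.58]
force: [-0.8, -0.4, -1.0]
width: 0.07
gripper_force: 0.0
```

Request:
arm_command:
  commands:
    - {"tx": 0, "ty": 0, "tz": 0, "twist": 0}
    - {"tx": 0, "ty": 0, "tz": 0, "twist": 0}
    - {"tx": 0, "ty": 0, "tz": 0, "twist": 0}
    - {"tx": 0, "ty": 0, "tz": 0, "twist": 0}
    - {"tx": 0, "ty": 0, "tz": 0, "twist": 0}
    - {"tx": 0, "ty": 0, "tz": 0, "twist": 0}
    - {"tx": 0, "ty": 0, "tz": 0, "twist": 0}
    - {"tx": 0, "ty": 0, "tz": 0, "twist": 0}
  claw: 0.3

```text
t: 7.57
eef_pos: [0.5757, 0.1344, 0.0366]
ee_rot: [-3.14, 0.001, -1.579]
force: [-1.0, 1.7, 7.0]
width: 0.0416
gripper_force: 10.0
```

```bash
python3 -c "
from h import *
go(.62,.058,.08)"
```

```text
tx 0.304 ty -0.180 tz -0.174 twist -0.003 | rows 2.4 / 0.1
[0.5757 0.1344 0.0366] [-3.140e+00  1.000e-03 -1.579e+00] 7.57 w 0.0416 [-1.   1.7  7. ]
```

Request:
arm_command:
  commands:
    - {"tx": 0, "ty": 0, "tz": -0.12, "twist": 0}
    - {"tx": 0, "ty": 0, "tz": -0.16, "twist": 0}
    - {"tx": 0.1, "ty": -0.06, "tz": -0.16, "twist": 0}
    - {"tx": 0.2, "ty": -0.12, "tz": -0.16, "twist": 0}
    - {"tx": 0.305, "ty": -0.18, "tz": -0.16, "twist": 0}
    - {"tx": 0.305, "ty": -0.18, "tz": -0.08, "twist": 0}
    - {"tx": 0.305, "ty": -0.18, "tz": 0, "twist": 0}
    - {"tx": 0.305, "ty": -0.18, "tz": 0, "twist": 0}

```text
t: 8.23
eef_pos: [0.617, 0.0558, 0.0319]
ee_rot: [3.136, -0.001, -1.582]
force: [-1.3, -0.5, -1.8]
width: 0.0414
gripper_force: 10.0
```

Request:
arm_command:
  commands:
    - {"tx": 0, "ty": 0, "tz": 0.04, "twist": 0}
    - {"tx": 0, "ty": 0, "tz": 0.07, "twist": 0}
    - {"tx": 0, "ty": 0, "tz": 0.09, "twist": 0}
    - {"tx": 0, "ty": 0, "tz": 0.1, "twist": 0}
    - {"tx": 0, "ty": 0, "tz": 0.11, "twist": 0}
    - {"tx": 0, "ty": 0, "tz": 0.112, "twist": 0}
    - {"tx": 0, "ty": 0, "tz": 0.112, "twist": 0}
    - {"tx": 0, "ty": 0, "tz": 0.112, "twist": 0}

```text
t: 8.9
eef_pos: [0.6195, 0.0574, 0.0077]
ee_rot: [-3.141, 0.0, -1.579]
force: [0.8, -0.3, -0.7]
width: 0.0418
gripper_force: 10.0
```

Request:
arm_command:
  commands:
    - {"tx": 0, "ty": 0, "tz": 0, "twist": 0}
    - {"tx": 0, "ty": 0, "tz": 0, "twist": 0}
    - {"tx": 0, "ty": 0, "tz": 0, "twist": 0}
    - {"tx": 0, "ty": 0, "tz": 0, "twist": 0}
    - {"tx": 0, "ty": 0, "tz": -0.1, "twist": 0}
    - {"tx": 0, "ty": 0, "tz": -0.25, "twist": 0}
    - {"tx": 0, "ty": 0, "tz": -0.36, "twist": 0}
    - {"tx": 0, "ty": 0, "tz": -0.36, "twist": 0}
  claw: 0.58

```text
t: 9.57
eef_pos: [0.6229, 0.058, 0.1039]
ee_rot: [-3.132, 0.002, -1.578]
force: [1.2, 0.3, 0.3]
width: 0.0509
gripper_force: 0.0
```

```bash
python3 -c "
from h import *
go(.572,.206,.10)
save('side','s2')
im=cv2.imread('pics/s2.png')[170:320,200:360];cv2.imwrite('pics/s2c.png',cv2.resize(im,None,fx=4,fy=4))"
```

```text
tx -0.590 ty 0.208 tz 0.016 twist -0.002 | rows 3.8 / 0.1
[0.6229 0.058  0.1039] [-3.132e+00  2.000e-03 -1.578e+00] 9.57 w 0.0509 [1.2 0.3 0.3]
```

View pics/s2c.png

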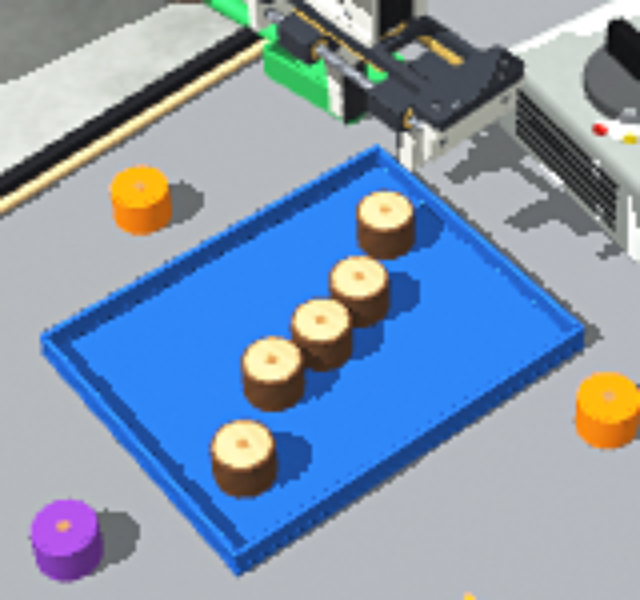

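```bash
python3 -c "
from h import *
for p in [(272,359),(320,319),(359,276),(244,444),(385,210)]:print(np.round(world('side',(200+p[0]/4,170+p[1]/4),.035),3))"
```

```text
[0.573 0.204 0.035]
[0.577 0.158 0.035]
[0.587 0.113 0.035]
[0.533 0.262 0.035]
[0.62  0.058 0.035]
```

Request:
arm_command:
  commands:
    - {"tx": -0.15, "ty": 0.05, "tz": 0, "twist": 0}
    - {"tx": -0.3, "ty": 0.1, "tz": 0, "twist": 0}
    - {"tx": -0.45, "ty": 0.15, "tz": 0, "twist": 0}
    - {"tx": -0.588, "ty": 0.188, "tz": 0, "twist": 0}
    - {"tx": -0.588, "ty": 0.188, "tz": 0, "twist": 0}
    - {"tx": -0.588, "ty": 0.188, "tz": 0.1, "twist": 0}
    - {"tx": -0.588, "ty": 0.188, "tz": 0.2, "twist": 0}
    - {"tx": -0.588, "ty": 0.188, "tz": 0.24, "twist": 0}
  claw: 0.8

```text
t: 10.28
eef_pos: [0.5713, 0.2038, 0.0339]
ee_rot: [3.138, -0.002, -1.58]
force: [-0.3, -0.4, -0.8]
width: 0.0699
gripper_force: 0.0
```

Request:
arm_command:
  commands:
    - {"tx": 0, "ty": 0, "tz": 0.06, "twist": 0}
    - {"tx": 0, "ty": 0, "tz": 0.1, "twist": 0}
    - {"tx": 0, "ty": 0, "tz": 0.1, "twist": 0}
    - {"tx": 0, "ty": 0, "tz": 0.1, "twist": 0}
    - {"tx": 0, "ty": 0, "tz": 0.1, "twist": 0}
    - {"tx": 0, "ty": 0, "tz": 0.1, "twist": 0}
    - {"tx": 0, "ty": 0, "tz": 0.1, "twist": 0}
    - {"tx": 0, "ty": 0, "tz": 0.1, "twist": 0}

```text
t: 10.95
eef_pos: [0.5739, 0.2048, 0.0131]
ee_rot: [-3.141, 0.001, -1.58]
force: [-0.6, 0.7, 0.3]
width: 0.07
gripper_force: 0.0
```

Request:
arm_command:
  commands:
    - {"tx": 0, "ty": 0, "tz": 0, "twist": 0}
    - {"tx": 0, "ty": 0, "tz": 0, "twist": 0}
    - {"tx": 0, "ty": 0, "tz": 0, "twist": 0}
    - {"tx": 0, "ty": 0, "tz": 0, "twist": 0}
    - {"tx": 0, "ty": 0, "tz": 0, "twist": 0}
    - {"tx": 0, "ty": 0, "tz": 0, "twist": 0}
    - {"tx": 0, "ty": 0, "tz": 0, "twist": 0}
    - {"tx": 0, "ty": 0, "tz": 0, "twist": 0}
  claw: 0.3

```text
t: 11.62
eef_pos: [0.5735, 0.2046, 0.0123]
ee_rot: [3.141, -0.0, -1.579]
force: [-0.6, 0.6, 0.4]
width: 0.0421
gripper_force: 10.0
```

```bash
python3 -c "
from h import *
go(.628,.226,.02)"
```

```text
tx -0.088 ty -0.217 tz -0.031 twist -0.003 | rows 1.4 / 0.1
[0.5735 0.2046 0.0123] [ 3.141 -0.    -1.579] 11.62 w 0.0421 [-0.6  0.6  0.4]
```

Request:
arm_command:
  commands:
    - {"tx": 0, "ty": 0, "tz": -0.03, "twist": 0}
    - {"tx": -0.04, "ty": 0, "tz": -0.03, "twist": 0}
    - {"tx": -0.09, "ty": -0.07, "tz": -0.03, "twist": 0}
    - {"tx": -0.09, "ty": -0.15, "tz": -0.03, "twist": 0}
    - {"tx": -0.09, "ty": -0.217, "tz": -0.03, "twist": 0}
    - {"tx": -0.09, "ty": -0.217, "tz": -0.03, "twist": 0}
    - {"tx": -0.09, "ty": -0.217, "tz": -0.01, "twist": 0}
    - {"tx": -0.09, "ty": -0.217, "tz": 0, "twist": 0}

```text
t: 12.28
eef_pos: [0.6275, 0.2267, 0.0119]
ee_rot: [3.141, -0.0, -1.58]
force: [-2.6, -1.2, 15.4]
width: 0.0416
gripper_force: 10.0
```

Request:
arm_command:
  commands:
    - {"tx": 0, "ty": 0, "tz": 0, "twist": 0}
    - {"tx": 0, "ty": 0, "tz": 0, "twist": 0}
    - {"tx": 0, "ty": 0, "tz": 0, "twist": 0}
    - {"tx": 0, "ty": 0, "tz": 0, "twist": 0}
    - {"tx": 0, "ty": 0, "tz": 0, "twist": 0}
    - {"tx": 0, "ty": 0, "tz": 0, "twist": 0}
    - {"tx": 0, "ty": 0, "tz": 0, "twist": 0}
    - {"tx": 0, "ty": 0, "tz": 0, "twist": 0}
  claw: 0.58

```text
t: 12.95
eef_pos: [0.6279, 0.2266, 0.0123]
ee_rot: [-3.142, 0.0, -1.58]
force: [0.5, 0.4, 0.2]
width: 0.0509
gripper_force: 0.0
```

```bash
python3 -c "
from h import *
go(.586,.112,.10)"
```

```text
tx 0.460 ty 0.164 tz -0.351 twist -0.003 | rows 3.6 / 0.1
[0.6279 0.2266 0.0123] [-3.142  0.    -1.58 ] 12.95 w 0.0509 [0.5 0.4 0.2]
```

Request:
arm_command:
  commands:
    - {"tx": 0, "ty": 0, "tz": -0.14, "twist": 0}
    - {"tx": 0, "ty": 0, "tz": -0.28, "twist": 0}
    - {"tx": 0.0, "ty": 0.0, "tz": -0.34, "twist": 0}
    - {"tx": 0.13, "ty": 0.05, "tz": -0.34, "twist": 0}
    - {"tx": 0.26, "ty": 0.1, "tz": -0.34, "twist": 0}
    - {"tx": 0.39, "ty": 0.15, "tz": -0.34, "twist": 0}
    - {"tx": 0.46, "ty": 0.164, "tz": -0.34, "twist": 0}
    - {"tx": 0.46, "ty": 0.164, "tz": -0.34, "twist": 0}

```text
t: 13.62
eef_pos: [0.5845, 0.1088, 0.0977]
ee_rot: [3.141, -0.0, -1.582]
force: [0.2, 1.3, -0.7]
width: 0.0509
gripper_force: 0.0
```

Request:
arm_command:
  commands:
    - {"tx": 0, "ty": 0, "tz": 0.05, "twist": 0}
    - {"tx": 0, "ty": 0, "tz": 0.12, "twist": 0}
    - {"tx": 0, "ty": 0, "tz": 0.2, "twist": 0}
    - {"tx": 0, "ty": 0, "tz": 0.27, "twist": 0}
    - {"tx": 0, "ty": 0, "tz": 0.31, "twist": 0}
    - {"tx": 0, "ty": 0, "tz": 0.34, "twist": 0}
    - {"tx": 0, "ty": 0, "tz": 0.34, "twist": 0}
    - {"tx": 0, "ty": 0, "tz": 0.34, "twist": 0}
  claw: 0.8

```text
t: 14.28
eef_pos: [0.5863, 0.1122, 0.0125]
ee_rot: [3.142, -0.0, -1.579]
force: [-0.7, 0.4, 0.5]
width: 0.07
gripper_force: 0.0
```

Request:
arm_command:
  commands:
    - {"tx": 0, "ty": 0, "tz": 0, "twist": 0}
    - {"tx": 0, "ty": 0, "tz": 0, "twist": 0}
    - {"tx": 0, "ty": 0, "tz": 0, "twist": 0}
    - {"tx": 0, "ty": 0, "tz": 0, "twist": 0}
    - {"tx": 0, "ty": 0, "tz": 0, "twist": 0}
    - {"tx": 0, "ty": 0, "tz": 0, "twist": 0}
    - {"tx": 0, "ty": 0, "tz": 0, "twist": 0}
    - {"tx": 0, "ty": 0, "tz": 0, "twist": 0}
  claw: 0.3

```text
t: 14.95
eef_pos: [0.5862, 0.1121, 0.0127]
ee_rot: [-3.141, 0.0, -1.579]
force: [-1.0, 0.2, 5.0]
width: 0.0418
gripper_force: 10.0
```

```bash
python3 -c "
from h import *
go(.526,.094,.02)"
```

```text
tx 0.074 ty 0.240 tz -0.029 twist -0.003 | rows 1.5 / 0.1
[0.5862 0.1121 0.0127] [-3.141  0.    -1.579] 14.95 w 0.0418 [-1.   0.2  5. ]
```

Request:
arm_command:
  commands:
    - {"tx": 0, "ty": 0, "tz": -0.03, "twist": 0}
    - {"tx": 0.03, "ty": 0, "tz": -0.03, "twist": 0}
    - {"tx": 0.04, "ty": 0.08, "tz": -0.03, "twist": 0}
    - {"tx": 0.06, "ty": 0.16, "tz": -0.03, "twist": 0}
    - {"tx": 0.085, "ty": 0.24, "tz": -0.03, "twist": 0}
    - {"tx": 0.085, "ty": 0.24, "tz": -0.03, "twist": 0}
    - {"tx": 0.085, "ty": 0.24, "tz": -0.01, "twist": 0}
    - {"tx": 0.085, "ty": 0.24, "tz": 0, "twist": 0}

```text
t: 15.62
eef_pos: [0.5264, 0.0913, 0.0123]
ee_rot: [-3.141, 0.0, -1.579]
force: [-5.7, 0.1, 16.4]
width: 0.0419
gripper_force: 10.0
```

Request:
arm_command:
  commands:
    - {"tx": 0, "ty": 0, "tz": 0, "twist": 0}
    - {"tx": 0, "ty": 0, "tz": 0, "twist": 0}
    - {"tx": 0, "ty": 0, "tz": 0, "twist": 0}
    - {"tx": 0, "ty": 0, "tz": 0, "twist": 0}
    - {"tx": 0, "ty": 0, "tz": 0, "twist": 0}
    - {"tx": 0, "ty": 0, "tz": 0, "twist": 0}
    - {"tx": 0, "ty": 0, "tz": 0, "twist": 0}
    - {"tx": 0, "ty": 0, "tz": 0, "twist": 0}
  claw: 0.58

```text
t: 16.28
eef_pos: [0.5258, 0.0913, 0.0123]
ee_rot: [-3.142, 0.0, -1.579]
force: [0.0, 0.5, 0.6]
width: 0.0508
gripper_force: 0.0
```

Request:
arm_command:
  commands:
    - {"tx": 0, "ty": 0, "tz": -0.1, "twist": 0}
    - {"tx": 0, "ty": 0, "tz": -0.25, "twist": 0}
    - {"tx": 0, "ty": 0, "tz": -0.4, "twist": 0}
    - {"tx": 0, "ty": 0, "tz": -0.55, "twist": 0}
    - {"tx": 0, "ty": 0, "tz": -0.7, "twist": -0.03}
    - {"tx": 0, "ty": 0, "tz": -0.8, "twist": -0.07}
    - {"tx": 0, "ty": 0, "tz": -0.8, "twist": -0.11}
    - {"tx": 0, "ty": 0, "tz": -0.8, "twist": -0.14}

```text
t: 16.95
eef_pos: [0.5266, 0.0917, 0.2148]
ee_rot: [-3.137, 0.0, -1.133]
force: [-0.3, 0.4, -1.5]
width: 0.0508
gripper_force: 0.0
```

```bash
python3 -c "
from h import *
go(.548,-.132,.22,-9)
for n in('side','top'):save(n,n+'3')
im=cv2.imread('pics/side3.png')[130:320,180:420];cv2.imwrite('pics/s3c.png',cv2.resize(im,None,fx=3.3,fy=3.1))
for n in('top','side'):
  for q,z in(('dial_pointer',.116),('dial_grip',.103)):
    for r in spot_point(q,n)[:1]:print(n,q,r['score'],world(n,r['uv'],z))
"
```

```text
tx 0.847 ty 0.302 tz -0.021 twist -0.311 | rows 5.4 / 7.8
[0.5266 0.0917 0.2148] [-3.137  0.    -1.133] 16.95 w 0.0508 [-0.3  0.4 -1.5]
top dial_pointer 0.88 [ 0.52713741 -0.13228302  0.116     ]
top dial_grip 0.98 [ 0.54866107 -0.13734757  0.103     ]
side dial_pointer 0.62 [ 0.52092975 -0.12692469  0.116     ]
side dial_grip 0.97 [ 0.56776116 -0.13014247  0.103     ]
```

View pics/s3c.png

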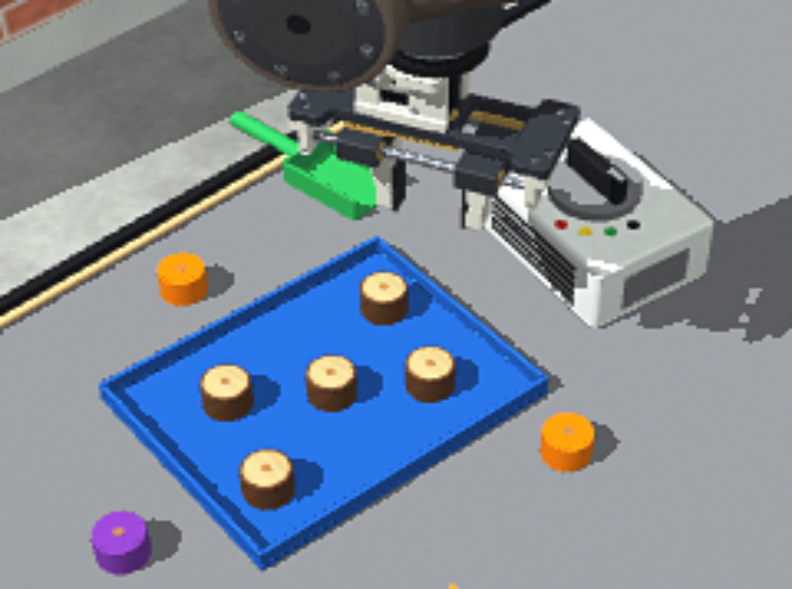

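Request:
arm_command:
  commands:
    - {"tx": 0.858, "ty": 0.298, "tz": 0, "twist": -0.305}
    - {"tx": 0.858, "ty": 0.298, "tz": 0, "twist": -0.305}
    - {"tx": 0.858, "ty": 0.298, "tz": 0, "twist": -0.305}
    - {"tx": 0.858, "ty": 0.298, "tz": 0, "twist": -0.305}
    - {"tx": 0.858, "ty": 0.298, "tz": 0, "twist": -0.305}
    - {"tx": 0.858, "ty": 0.298, "tz": 0, "twist": -0.305}
    - {"tx": 0.858, "ty": 0.298, "tz": 0, "twist": -0.305}
    - {"tx": 0.858, "ty": 0.298, "tz": 0, "twist": -0.305}

```text
t: 17.92
eef_pos: [0.5474, -0.1373, 0.2115]
ee_rot: [3.141, 0.001, -0.216]
force: [-0.6, 0.6, -0.1]
width: 0.051
gripper_force: 0.0
```

Request:
arm_command:
  commands:
    - {"tx": 0, "ty": 0, "tz": 0.1, "twist": 0}
    - {"tx": 0, "ty": 0, "tz": 0.2, "twist": 0}
    - {"tx": 0, "ty": 0, "tz": 0.3, "twist": 0}
    - {"tx": 0, "ty": 0, "tz": 0.33, "twist": 0}
    - {"tx": 0, "ty": 0, "tz": 0.33, "twist": 0}
    - {"tx": 0, "ty": 0, "tz": 0.33, "twist": 0}
    - {"tx": 0, "ty": 0, "tz": 0.33, "twist": 0}
    - {"tx": 0, "ty": 0, "tz": 0.33, "twist": 0}

```text
t: 18.58
eef_pos: [0.5488, -0.1347, 0.1314]
ee_rot: [-3.141, -0.002, -0.217]
force: [0.2, 0.1, 0.1]
width: 0.0512
gripper_force: 0.0
```

```bash
python3 -c "
from h import *
go(.550,-.134,.092,-10);print(get_state()['q'])
save('side','s4')
im=cv2.imread('pics/s4.png')[110:240,300:440];cv2.imwrite('pics/s4c.png',cv2.resize(im,None,fx=4,fy=4))"
```

```text
tx 0.004 ty -0.004 tz 0.157 twist -0.013 | rows 0.9 / 0.3
[ 0.5488 -0.1347  0.1314] [-3.141e+00 -2.000e-03 -2.170e-01] 18.58 w 0.0512 [0.2 0.1 0.1]
[ 1.05861776e-01  2.59404534e-01 -3.64728560e-01  4.08513764e-04
 -9.44194689e-01  1.24814103e+00]
```

View pics/s4c.png

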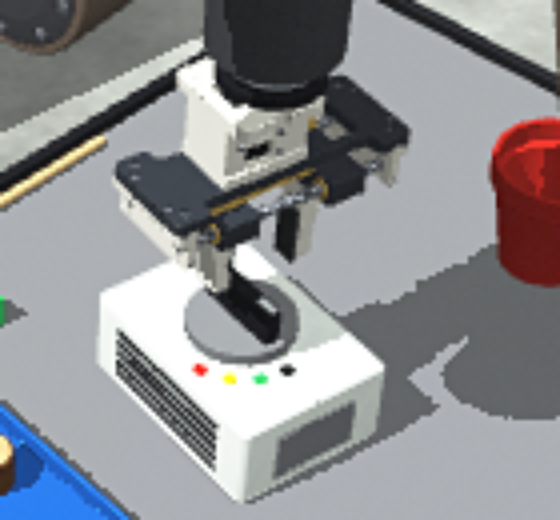

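Request:
arm_command:
  commands:
    - {"tx": 0, "ty": 0, "tz": 0.05, "twist": -0.01}
    - {"tx": 0, "ty": 0, "tz": 0.1, "twist": -0.01}
    - {"tx": 0, "ty": 0, "tz": 0.13, "twist": -0.01}
    - {"tx": 0, "ty": 0, "tz": 0.15, "twist": -0.01}
    - {"tx": 0, "ty": 0, "tz": 0.15, "twist": -0.01}
    - {"tx": 0, "ty": 0, "tz": 0.15, "twist": -0.01}
    - {"tx": 0, "ty": 0, "tz": 0.15, "twist": -0.01}
    - {"tx": 0, "ty": 0, "tz": 0.15, "twist": -0.01}

```text
t: 19.3
eef_pos: [0.5482, -0.1348, 0.093]
ee_rot: [-3.141, -0.001, -0.185]
force: [-0.1, -0.1, -0.7]
width: 0.0508
gripper_force: 0.0
```

Request:
arm_command:
  commands:
    - {"tx": 0, "ty": 0, "tz": 0, "twist": 0}
    - {"tx": 0, "ty": 0, "tz": 0, "twist": 0}
    - {"tx": 0, "ty": 0, "tz": 0, "twist": 0}
    - {"tx": 0, "ty": 0, "tz": 0, "twist": 0}
    - {"tx": 0, "ty": 0, "tz": 0, "twist": 0}
    - {"tx": 0, "ty": 0, "tz": 0, "twist": 0}
    - {"tx": 0, "ty": 0, "tz": 0, "twist": 0}
    - {"tx": 0, "ty": 0, "tz": 0, "twist": 0}
  claw: 0
  grip_force: 50

```text
t: 19.97
eef_pos: [0.5487, -0.1306, 0.0924]
ee_rot: [-3.136, -0.001, -0.185]
force: [-2.0, 24.5, 4.6]
width: 0.0134
gripper_force: 50.0
```

```bash
python3 -c "
from h import *
go(.550,-.134,.092,-79);print(get_state()['moment'],get_state()['gripper_force'])"
```

```text
tx 0.008 ty 0.013 tz 0.001 twist 0.380 | rows 0.1 / 9.6
[ 0.5487 -0.1306  0.0924] [-3.136e+00 -1.000e-03 -1.850e-01] 19.97 w 0.0134 [-2.  24.5  4.6]
[8.92235289 0.68295152 0.13497156] 50.01099765300751
```

Request:
arm_command:
  commands:
    - {"tx": -0.003, "ty": -0.008, "tz": 0, "twist": 0}
    - {"tx": -0.003, "ty": -0.017, "tz": 0, "twist": 0}
    - {"tx": -0.003, "ty": -0.017, "tz": 0, "twist": 0.03}
    - {"tx": -0.003, "ty": -0.017, "tz": 0, "twist": 0.06}
    - {"tx": -0.003, "ty": -0.017, "tz": 0, "twist": 0.09}
    - {"tx": -0.003, "ty": -0.017, "tz": 0, "twist": 0.12}
    - {"tx": -0.003, "ty": -0.017, "tz": 0, "twist": 0.14}
    - {"tx": -0.003, "ty": -0.017, "tz": 0, "twist": 0.14}

```text
t: 20.63
eef_pos: [0.5492, -0.1289, 0.0924]
ee_rot: [-3.139, -0.001, -0.629]
force: [3.6, 9.0, -2.0]
width: 0.0139
gripper_force: 50.0
```

```bash
python3 -c "
from h import *
go(.550,-.134,.092,-79);print(get_state()['moment'],get_state()['gripper_force'])"
```

```text
tx 0.015 ty 0.015 tz 0.002 twist 0.239 | rows 0.1 / 6.0
[ 0.5492 -0.1289  0.0924] [-3.139e+00 -1.000e-03 -6.290e-01] 20.63 w 0.0139 [ 3.6  9.  -2. ]
[ 3.36030886 -1.05777307  0.16731083] 50.01759052276611
```

Request:
arm_command:
  commands:
    - {"tx": 0, "ty": -0.007, "tz": 0, "twist": 0.03}
    - {"tx": 0, "ty": -0.007, "tz": 0, "twist": 0.065}
    - {"tx": 0, "ty": -0.007, "tz": 0, "twist": 0.1}
    - {"tx": 0, "ty": -0.007, "tz": 0, "twist": 0.135}
    - {"tx": 0, "ty": -0.007, "tz": 0, "twist": 0.17}
    - {"tx": 0, "ty": -0.007, "tz": 0, "twist": 0.205}
    - {"tx": 0, "ty": -0.007, "tz": 0, "twist": 0.24}
    - {"tx": 0, "ty": -0.007, "tz": 0, "twist": 0.24}

```text
t: 21.3
eef_pos: [0.5514, -0.1274, 0.0924]
ee_rot: [-3.137, 0.001, -1.385]
force: [6.7, 8.2, -5.2]
width: 0.0139
gripper_force: 50.0
```

Request:
arm_command:
  commands:
    - {"tx": 0, "ty": 0, "tz": 0, "twist": 0}
    - {"tx": 0, "ty": 0, "tz": 0, "twist": 0}
    - {"tx": 0, "ty": 0, "tz": 0, "twist": 0}
    - {"tx": 0, "ty": 0, "tz": 0, "twist": 0}
    - {"tx": 0, "ty": 0, "tz": 0, "twist": 0}
    - {"tx": 0, "ty": 0, "tz": 0, "twist": 0}
    - {"tx": 0, "ty": 0, "tz": 0, "twist": 0}
    - {"tx": 0, "ty": 0, "tz": 0, "twist": 0}

```text
t: 21.97
eef_pos: [0.5513, -0.1275, 0.0924]
ee_rot: [-3.137, 0.001, -1.378]
force: [6.9, 8.1, -5.0]
width: 0.0139
gripper_force: 50.0
```

```bash
python3 -c "
from h import *
go(.550,-.134,.092,-79);print(get_state()['moment'],get_state()['gripper_force'])
save('side','s5');save('top','t5')
im=cv2.resize(cv2.imread('pics/s5.png')[150:240,310:420],None,fx=5,fy=5);im2=cv2.resize(cv2.imread('pics/t5.png')[160:240,310:400],None,fx=5,fy=5)
o=np.zeros((450,1000,3),np.uint8);o[:450,:550]=im;o[:400,550:]=im2;cv2.imwrite('pics/c5.png',cv2.resize(o,None,fx=.8,fy=.8))"
```

```text
tx 0.025 ty 0.010 tz 0.002 twist 0.000 | rows 0.2 / 0.0
[ 0.5513 -0.1275  0.0924] [-3.137e+00  1.000e-03 -1.378e+00] 21.97 w 0.0139 [ 6.9  8.1 -5. ]
[ 3.04519553 -2.31547434  0.29451514] 50.03170430660248
```

View pics/c5.png

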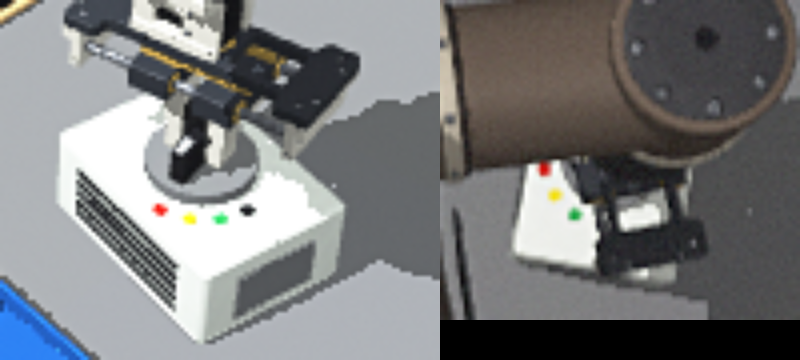

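```bash
python3 -c "
from h import *
for p in[(187,143),(185,150)]: print(world('side',(310+p[0]/4,150+p[1]/4),.116))
for r in spot_point('dial_pointer','side')[:2]:print(r['score'],world('side',r['uv'],.116),r['uv'])
ax=np.array([.5505,-.131])
for t in(1.0,1.1,1.2,1.3):
  for off in (0.185,):
    a=np.pi-off-t;print(t,(proj('side',[ax[0]+.036*np.cos(a),ax[1]+.036*np.sin(a),.116])-[310,150])*4)
"
```

```text
[ 0.54734043 -0.11029875  0.116     ]
[ 0.54344589 -0.10386604  0.116     ]
0.59 [ 0.54692186 -0.11341975  0.116     ] [357.6, 185.3]
0.29 [0.29667174 0.31684367 0.116     ] [310.5, 336.2]
1.0 [185.95042057 158.71514997]
1.1 [181.20466831 157.15636843]
1.2 [176.68974236 155.29556525]
1.3 [172.45213628 153.15300381]
```

```bash
python3 -c "
from h import *
print(job_done())"
```

```text
the job is handed in; nothing more can be done
None
```

The job is handed in, with no verdict returned: all five rounds lie flat and well apart on the tray, and the gripper holds the dial at about 1.19 rad (third click, red dot) with a 50 N grip.

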